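Turn the crispbread over onto the baking stone

TASK

Turn the crispbread on the wooden peel over onto the baking stone so that its pricked face is down: slip the turner's lip under it, tip it up with its far edge against the side of the stone and on over, then nudge it with the turner until it lies wholly on the stone, clear of the edge. Leave the crispbread already on the stone and the glass dish where they are, and at the end lay the turner down flat on the worktop, off the peel and stone. Be gentle, for crispbread is brittle and the peel scratches: never touch this crispbread with the fingers, and never press the turner on it, the peel or the stone with more than 7 N.

Things in the scene. Friction and masses are not known exactly. Their poses are not given: they have to be found in the camera images.
- turner: rigid steel kitchen turner, 130 g. Origin: middle of the blade's rear edge, on the underside; x to the lip (front edge), z up. Flat blade 85 long, 64 wide, 2 mm thick (lip 1.5). A black handle rises from it backward at 30 degrees: flat sides, 18 mm wide, 16 thick, from 18 to 115 mm behind the origin, at heights 15 to 71 mm. Starts flat on the worktop at the right, lip away from the robot
- turner_grip (a point): a good place to grip the turner from above: middle of the handle's front part, 42.5 mm behind and 29 mm above the turner's origin; axes as the turner's. From here the lip is 127.5 mm ahead and 29 mm lower; held here at 80 N the lip yields about 0.3 mm for each N that bears on it, and over some 10 N the turner starts to swivel in the fingers
- turner_lip (a point): middle of the underside of the turner's lip (85 mm ahead of the turner's origin); axes as the turner's
- crispbread: rigid crispbread, 76 (x) x 90 (y) x 11 mm, 50 to 100 g; origin: centre of its plain underside, z to the flat top with rows of small holes. The underside is bevelled all round: it rises 1.8 mm over the last 9 mm, so the rim stands 1.8 mm clear; above that the rim is upright. Starts pricked face up on the peel, 7 to 25 mm from the stone, x roughly towards it
- done_crispbread: a second, equal crispbread that already lies pricked face down on the far part of the stone; origin at the centre of its lower face. Leave it where it is
- peel: fixed wooden peel lying on the worktop, an old one, planed down to somewhere between 8 and 12 mm thick; origin: middle of its front edge, on the top face, x points to the stone; the head, 180 mm long (x from -180 mm to 0) and 185 mm wide, is followed by a 75 mm handle at -x. Its front edge touches the side of the stone
- stone: fixed flat baking stone, 22 mm thick, so its upright side stands 10 to 14 mm above the peel; origin: middle of its edge towards the peel, on the underside; it extends 250 mm along its x (away from the peel) and 100 mm to either side (y). x points to the robot's left, within 20 degrees
- glass_dish: pleated glass dish, 110 mm wide, 42 mm high, at the left of the work; origin under its middle; a bystander to leave alone
Not all that is in view belongs to the job. Of the things that look like the turner, the middle-sized one is meant. Leave any orange look-alike of the crispbread alone.

How it is judged:
On the way, in this order (a step that is already met when the one before it is completed fails the run):
1. the turner's blade is under the crispbread and has tipped it up (contact force between turner and crispbread above 0.03 N and angle between crispbread's own z axis and vertical between 0.4 and 1.9 rad), for 0.1 s.
2. the crispbread has come to lie pricked face down on the stone (angle between crispbread's own z axis and vertical above 2.9 rad and height (world z) of crispbread above 0.029 m and linear speed of crispbread below 0.05 m/s), for 0.2 s.
At the end, for the whole second after the job is handed in: the crispbread lies still and flat on the stone, pricked face down, its centre 46 mm (if within 0.2 rad of square; else 60) to 150 mm in from the stone's edge and within 55 mm of its middle line; the turner lies still, flat on the worktop, off peel and stone, touching no crispbread (angle between crispbread's own z axis and vertical above 3.05 rad and z of crispbread in the frame of stone between 0.03 and 0.036 m and (x of crispbread in the frame of stone above 0.06 m or (x of crispbread in the frame of stone above 0.046 m and angle between the x axis of crispbread and the x axis of stone, either way round below 0.2 rad)) and x of crispbread in the frame of stone below 0.15 m and y of crispbread in the frame of stone between -0.055 and 0.055 m and linear speed of each of crispbread, turner below 0.01 m/s and angle between turner's own z axis and vertical below 0.1 rad and height (world z) of turner below 0.005 m and contact force between turner and crispbread below 0.01 N).
It fails at once if the fingers touch the crispbread (contact force between the fingers and crispbread above 0.2 N).
It fails at once if the turner presses on the crispbread with more than 7 N (contact force between turner and crispbread above 7 N).
It fails at once if the turner presses on the peel or the stone with more than 7 N (contact force between turner and peel above 7 N or contact force between turner and stone above 7 N).
It fails at once if the other crispbread is pushed by 15 mm (distance of done_crispbread from where it was at the start of the episode above 0.015 m).
It fails at once if the glass dish is pushed by 20 mm (distance of glass_dish from where it was at the start of the episode above 0.02 m).
It also fails if it takes over 72 s, if anything falls off the work surface, if the arm or the gripper's body presses on something with over 40 N, if the wrist force passes 120 N, or if a joint passes its speed limit or range.

ROBOT

A 6-joint arm with a two-finger parallel gripper is mounted at the origin on a cart in front of the work surface, level with it; the furniture and walls round the work are solid. World frame = base frame: x ahead of the robot, y to its left, z up, the work surface at z = 0. Lengths are in m, angles in rad, forces in N, time in s.
With the tool pointing down it reaches from about 0.3 to 0.775 m from the base axis. Payload 14.6 kg.
Tool frame: the origin (TCP) lies midway between the tips of the shut fingers; the grasp point (between the pads) lies 19 mm behind it; z points along the fingers, y is the line along which they close (so a half turn about z gives the same grasp; the last joint's range is limited). The gripper opens to 85 mm and grips with 20 to 120 N. Pads are 22 mm wide; open, the fingers measure 114 mm over their backs; the gripper's body (76 mm by 85 mm) begins 54 mm behind the grasp point. The pads swing forward as they close: fully open they stand 13 mm farther back than shut.
Start: joints at [-1.341, 0.3, 1.521, -0, 1.321, -0.067], TCP at [0.161, -0.526, 0.231] pointing down, gripper open.
Joint ranges: [-3.03, 3.03], [-0.79, 2.21], [0.23, 2.52], [-1.04, 4.18], [0, 3.07], [-2.55, 2.55]. Speed limits (rad/s): [2.22, 2.22, 2.57, 3.14, 3.14, 3.14].

INTERFACE

Orientations are given as a unit quaternion [w, x, y, z].
In Python, from rig import sensors, grab_frame, calibration, job gives the robot as it stands.
- The arm moves only by the tool advance, called after "Emit:" as name(argument=value, ...), one argument or row to a line, values as JSON. Schema: {"type":"object","properties":{"offsets":{"type":"array","items":{"type":"array","items":{"type":"array","items":{"type":"number"},"minItems":7,"maxItems":7},"minItems":1,"maxItems":10},"minItems":1,"maxItems":1},"grip_force":{"type":"number"},"only":{"type":"string"},"quiet":{"type":"boolean"},"lines":{"type":"string"}},"required":["offsets"],"additionalProperties":false}. offsets is a list that holds a single list of rows (three levels of brackets), with 1 to 10 rows, each of 7 numbers: a rotation vector rx, ry, rz in a scale on which 1.0 is 90 degrees, then dx, dy, dz in shares of 0.6 m (1.0 is 0.6 m), then the opening from 0.0 (shut) to 1.0 (fully open); each row is the pose to reach, as a shift and turn from the pose commanded when the call began, along the tool's axes at that moment; what a row does not reach only later rows make up. A row lasts 1/12 s, in which the tool goes at most 0.0417 m and 0.125 rad, less where a joint would pass 70% of its speed; a pose out of reach is approached as far as the arm can. The fingers move at their own pace and stop on an object; grip_force is the grip in N (left out, the last holds). Time passes only in rows, so rows that do not move let the fingers close. The tool returns the time, the measured TCP pose, the force, the opening and the grip force at its end. only (a regular expression) keeps the lines of the reply that match it, lines (a string "A,B") keeps lines A to B, and quiet returns only ok. A shift or turn number past 1, either way, is cut back to 1. Input that does not fit is refused with a message, and nothing moves.
- sensors.read_state(): the state, without advancing time (a new reading comes with each control period).
- grab_frame(name): name is "side" or "top" or "wrist"; returns (picture, depth): 384x512x3 uint8, blue, green, red; 384x512 float32, m along the optical axis (not along the pixel's ray), 0 where there is no reading.
- calibration(name): a dict with "mtx" (3x3 intrinsics, pixels), "R" (3x3) and "t" (3): a world point X has camera coordinates R X + t; the wrist camera has in their place "T_tool_cam" (4x4, takes a point from camera to tool coordinates, whose origin is the TCP and whose axes are the flange's). Camera axes: x right, y down, z forward; pixel columns grow to the right and rows downward; lengths in m; the calibration is good to about 2 mm. A picture is of the moment at which its call begins: read the wrist's pose just before it. calibration takes no time and is no camera call.
- job.finish_job(): hands the job in; it is judged then, once.
The state is a dict: "clock": time; "joint_positions": joint angles; "joint_vel": joint speeds; "joint_efforts": joint torques, N m; "eef_pos": TCP position; "tool_rot": TCP orientation; "wrist_force": force on the tool from outside, world axes, zero at the start; "torque": the same for the moment, N m; "grip_width": opening from 0.0 (shut) to 1.0 (fully open); "grasp_force": force on a finger pad.
Only numpy, scipy, OpenCV 4.12 (cv2) and the standard library are available. Lean on these libraries where they do the work, as an engineer would, in place of code of your own. Each camera call takes 0.05 s, during which the arm holds its last target. There are 200 camera calls.

## Working session

There is one attempt and no reset: what is moved stays moved. The work goes in short steps, Python scripts to look and compute and a tool call to move; the robot and the scene stay as the last step left them, time stands still between calls to the robot, and variables do not carry over. Pictures are saved under pics/ and viewed, at most 10 in all, crops included, and the job is handed in when it is done.

```bash
ls; mkdir -p pics; cat > h.py <<'E'
import numpy as np,cv2
from rig import sensors,grab_frame,calibration,job
from scipy.spatial.transform import Rotation as Ro
def pts(d,c):
    h,w=d.shape;u,v=np.meshgrid(np.arange(w),np.arange(h));K=c['mtx']
    P=np.stack([(u-K[0,2])/K[0,0]*d,(v-K[1,2])/K[1,1]*d,d],-1)
    return (P-np.array(c['t']).ravel())@np.array(c['R'])
def tool():
    s=sensors.read_state();q=s['tool_rot'];return np.array(s['eef_pos']),Ro.from_quat([q[1],q[2],q[3],q[0]]).as_matrix()
E
python3 - <<'E'
from h import *
print(sensors.read_state())
a=[]
for n in('top','side'):
    p,d=grab_frame(n);c=calibration(n);np.savez('pics/'+n,p=p,d=d);a.append(p);print(n,{k:np.round(v,3).tolist() for k,v in c.items()},(d>0).mean())
cv2.imwrite('pics/a1.png',a[0]);cv2.imwrite('pics/a2.png',a[1])
E
```

```text
pics
{'clock': 0.0, 'joint_positions': array([-1.34060268e+00,  3.00492701e-01,  1.52158932e+00,  9.98371782e-06,
        1.32069065e+00, -6.66049737e-02]), 'joint_vel': array([-0.00026731, -0.00035503, -0.00061517,  0.00239396, -0.00153383,
       -0.00129122]), 'joint_efforts': array([-2.85487033e-03, -5.43511426e+01, -3.61799347e+01, -1.83094558e-04,
        3.97538606e-03, -1.29879646e-05]), 'eef_pos': array([ 0.16079653, -0.52572545,  0.23070598]), 'tool_rot': array([-5.88432898e-04,  9.89009026e-01,  1.47853974e-01, -4.33860661e-05]), 'wrist_force': array([ 0.77953615,  0.92393858, -0.13583595]), 'torque': array([ 0.01932183, -0.02250441,  0.0267309 ]), 'grasp_force': 0.0, 'grip_width': 0.9987069920992973}
top {'mtx': [[404.217, 0.0, 255.668], [0.0, 404.217, 182.95], [0.0, 0.0, 1.0]], 'R': [[0.038, -0.999, 0.001], [-0.978, -0.038, -0.205], [0.205, 0.007, -0.979]], 't': [-0.07, 0.608, 1.388]} 0.9961751302083334
side {'mtx': [[401.481, 0.0, 251.916], [0.0, 401.481, 187.673], [0.0, 0.0, 1.0]], 'R': [[-0.75, 0.661, -0.002], [0.35, 0.395, -0.849], [-0.561, -0.638, -0.528]], 't': [0.498, -0.143, 1.881]} 0.9819793701171875
```

View pics/a1.png

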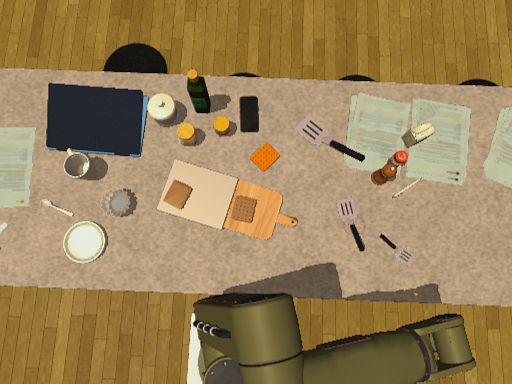

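View pics/a2.png

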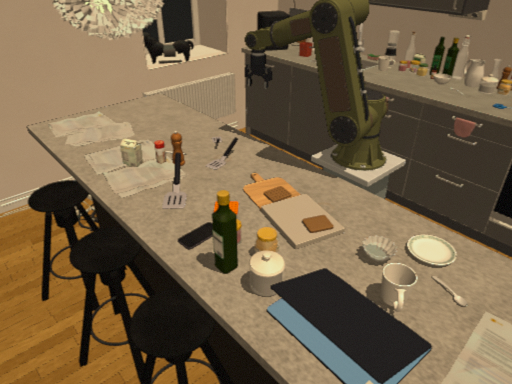

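The top view shows the middle-sized turner with its blade at about (347,210) and its handle end at (361,247). The crispbread is at (243,209) on the peel. The stone's corners are about (176,160), (238,177), (222,230) and (157,212), and the finished crispbread is at (178,194).

```bash
python3 - <<'E'
from h import *
z=np.load('pics/top.npz');p,d=z['p'],z['d'];X=pts(d,calibration('top'))
hsv=cv2.cvtColor(p,cv2.COLOR_BGR2HSV)
for n,(u,v) in dict(stone=(205,185),peel=(262,190),bread=(243,209),done=(178,194),blade=(347,210),h=(356,235),worktop=(300,270),peelh=(288,221)).items(): print(n,hsv[v,u],X[v,u].round(4))
def rect(m,name,roi):
    M=np.zeros(m.shape,np.uint8);x0,y0,x1,y1=roi;M[y0:y1,x0:x1]=m[y0:y1,x0:x1]
    v,u=np.nonzero(M);Q=X[v,u];r=cv2.minAreaRect(Q[:,:2].astype(np.float32))
    print(name,len(u),'c',np.round(r[0],4),'size',np.round(r[1],4),'ang',r[2],'z',np.median(Q[:,2]).round(4));print(cv2.boxPoints(r).round(3).tolist())
H,S,V=[hsv[...,i].astype(int) for i in range(3)]
Z=X[...,2]
br=(S>90)&(V<170)&(V>50)&(H<25)
rect(br,'bread',(228,190,260,225));rect(br,'done',(160,175,197,212))
rect((Z>0.015)&(S<75),'stone',(150,155,242,235))
dark=(V<75)
rect(dark,'handle',(340,218,370,252))
rect((S>=90)&(H<25)&(V>100),'peel',(225,175,283,240))
E
```

```text
stone [ 17  79 226] [0.6024 0.1394 0.0285]
peel [ 16 162 227] [ 0.5963 -0.0707  0.0049]
bread [ 14 157 166] [ 0.5194 -0.0039  0.0257]
done [ 15 154 184] [0.5642 0.2349 0.0332]
blade [14 50 56] [ 0.5329 -0.3857  0.0077]
h [170  29  26] [ 0.4393 -0.4086  0.0446]
worktop [16 76 97] [ 0.3105 -0.2169  0.0024]
peelh [ 16 160 233] [ 0.4834 -0.1693  0.0133]
bread 190 c [ 0.4515 -0.0012] size [0.2802 0.1029] ang 1.4482429027557373 z 0.0203
[[0.3100000023841858, 0.04699999839067459], [0.31299999356269836, -0.0560000017285347], [0.5929999947547913, -0.04899999871850014], [0.5899999737739563, 0.05400000140070915]]
done 129 c [0.5665 0.2356] size [0.0731 0.0855] ang 66.80118560791016 z 0.033
[[0.5130000114440918, 0.21899999678134918], [0.5910000205039978, 0.1850000023841858], [0.6200000047683716, 0.25200000405311584], [0.5419999957084656, 0.28600001335144043]]
stone 270 c [0.5729 0.1663] size [0.2482 0.1976] ang 74.86993408203125 z 0.024
[[0.4449999928474426, 0.07199999690055847], [0.6359999775886536, 0.020999999716877937], [0.7009999752044678, 0.25999999046325684], [0.5099999904632568, 0.31200000643730164]]
handle 143 c [ 0.3561 -0.2544] size [0.0955 0.3945] ang 25.919090270996094 z 0.0531
[[0.22699999809265137, -0.09799999743700027], [0.39899998903274536, -0.453000009059906], [0.48500001430511475, -0.41100001335144043], [0.31299999356269836, -0.0560000017285347]]
peel 2569 c [ 0.4699 -0.0404] size [0.2067 0.2947] ang 74.7009506225586 z 0.0121
[[0.30000001192092896, -0.10100000351667404], [0.5849999785423279, -0.17900000512599945], [0.6389999985694885, 0.019999999552965164], [0.35499998927116394, 0.09799999743700027]]
```

Careful with the scale: shifts go in shares of 0.6 m and turns go in shares of 90 degrees. That gives: 0.43 m is 0.7167, -0.418 m is -0.6967.

Emit:
advance(
  offsets=[
    [[0,0,0,0.7167,-0.6967,-0.1667,1],[0,0,0,0.7167,-0.6967,-0.1667,1],[0,0,0,0.7167,-0.6967,-0.1667,1],[0,0,0,0.7167,-0.6967,-0.1667,1],[0,0,0,0.7167,-0.6967,-0.1667,1],[0,0,0,0.7167,-0.6967,-0.1667,1],[0,0,0,0.7167,-0.6967,-0.1667,1],[0,0,0,0.7167,-0.6967,-0.1667,1],[0,0,0,0.7167,-0.6967,-0.1667,1],[0,0,0,0.7167,-0.6967,-0.1667,1]],
  ],
)

```text
clock: 0.93
eef_pos: [0.3592, -0.1638, 0.3002]
tool_rot: [0.0, 0.989, 0.148, 0.0]
wrist_force: [0.7, -0.8, -0.7]
grip_width: 0.998
grasp_force: 0.0
```

```bash
python3 - <<'E'
from h import *
print(tool());print(calibration('wrist'))
p,d=grab_frame('wrist');cv2.imwrite('pics/w1.png',p)
E
```

```text
(array([ 0.35917344, -0.16381422,  0.30017106]), array([[ 9.56353004e-01,  2.92213786e-01,  1.87830071e-04],
       [ 2.92213805e-01, -9.56353013e-01, -8.60235728e-05],
       [ 1.54494580e-04,  1.37155442e-04, -9.99999979e-01]]))
{'mtx': array([[337.4103639 ,   0.        , 251.70147251],
       [  0.        , 337.4103639 , 191.28900922],
       [  0.        ,   0.        ,   1.        ]]), 'T_tool_cam': array([[ 6.35807769e-04, -9.51175170e-01, -3.08650922e-01,
         8.01349368e-02],
       [ 9.99999441e-01,  8.65681658e-04, -6.07830636e-04,
         8.13827354e-04],
       [ 8.45346850e-04, -3.08650362e-01,  9.51175188e-01,
        -1.42586420e-01],
       [ 0.00000000e+00,  0.00000000e+00,  0.00000000e+00,
         1.00000000e+00]])}
```

View pics/w1.png

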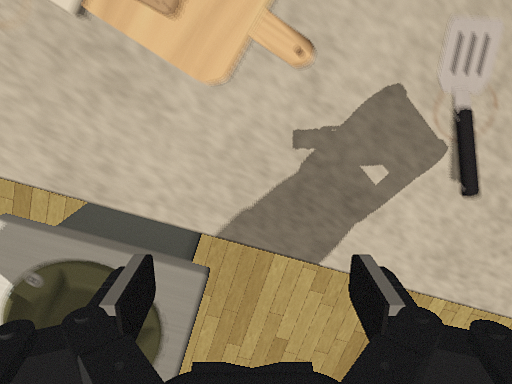

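The wrist view shows the peel's handle end at (300,50) and the middle turner, with its blade at (472,55) and its handle from (463,112) to (470,192).

In the tool's units: 0.229 m is 0.3817, -0.133 m is -0.2217.

Emit:
advance(
  offsets=[
    [[0,0,0,0.3817,-0.2217,0,1],[0,0,0,0.3817,-0.2217,0,1],[0,0,0,0.3817,-0.2217,0,1],[0,0,0,0.3817,-0.2217,0,1],[0,0,0,0.3817,-0.2217,0,1],[0,0,0,0.3817,-0.2217,0,1],[0,0,0,0.3817,-0.2217,0,1],[0,0,0,0.3817,-0.2217,0,1],[0,0,0,0.3817,-0.2217,0,1]],
  ],
)

```text
clock: 1.73
eef_pos: [0.5389, 0.0287, 0.299]
tool_rot: [-0.0, 0.989, 0.149, -0.001]
wrist_force: [0.3, 0.6, -0.8]
grip_width: 1.007
grasp_force: 0.0
```

```bash
python3 - <<'E'
from h import *
t,R=tool();p,d=grab_frame('wrist');cv2.imwrite('pics/w2.png',p);np.savez('pics/w2',p=p,d=d,t=t,R=R)
E
```

```text
(no output)
```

View pics/w2.png

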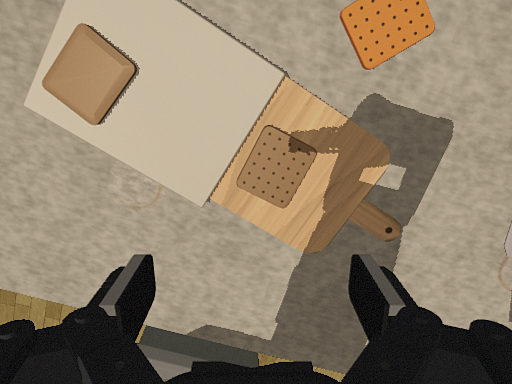

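The wrist view shows the stone/peel edge running from (285,75) to (206,206). The crispbread's corners are about (268,125), (317,151), (288,208) and (237,181), and the finished crispbread is around (89,74).

```bash
cat >> h.py <<'E'
def wcal(t,R):
    c=calibration('wrist');T=c['T_tool_cam'];Rw=R@T[:3,:3];o=t+R@T[:3,3]
    return c['mtx'],Rw,o
def onplane(px,z,t,R):
    K,Rw,o=wcal(t,R);px=np.atleast_2d(px).astype(float)
    r=np.c_[(px-K[:2,2])/K[0,0],np.ones(len(px))]@Rw.T
    return o+r*((z-o[2])/r[:,2])[:,None]
def wpts(d,t,R):
    K,Rw,o=wcal(t,R);v,u=np.mgrid[:d.shape[0],:d.shape[1]]
    return np.stack([(u-K[0,2])/K[0,0]*d,(v-K[1,2])/K[1,1]*d,d],-1)@Rw.T+o
E
python3 - <<'E'
from h import *
z=np.load('pics/w2.npz');p,d,t,R=[z[k] for k in'pdtR'];hsv=cv2.cvtColor(p,cv2.COLOR_BGR2HSV);H,S,V=[hsv[...,i].astype(int) for i in range(3)]
X=wpts(d,t,R)
for n,(x0,y0,x1,y1) in dict(stone=(170,60,230,120),peel=(222,190,240,205),peel2=(290,95,315,120),peel3=(290,210,305,235),bread=(255,150,295,185),done=(75,60,105,90),wt=(160,230,210,260),wt2=(220,5,320,50)).items():
    q=X[y0:y1,x0:x1].reshape(-1,3);print(n,np.median(hsv[y0:y1,x0:x1].reshape(-1,3),0),np.median(q[:,2]).round(4),q[:,2].std().round(4))
# stone edge: first peel pixel in each row
K=[];
for v in range(85,200,3):
    for u in range(int(285-(v-75)*79/131)-12,int(285-(v-75)*79/131)+14):
        if S[v,u]>100 and S[v,u+1]>100: K.append((u-.5,v));break
E_=onplane(K,0.022,t,R)[:,:2];l=cv2.fitLine(E_.astype(np.float32),cv2.DIST_HUBER,0,1e-3,1e-3).ravel();print('edge dir',l, 'ang',np.degrees(np.arctan2(l[1],l[0])), E_[0],E_[-1])
m=((S<100)&(V>180)).astype(np.uint8);n,lab=cv2.connectedComponents(m);M=(lab==lab[100,200]).astype(np.uint8)
c=cv2.findContours(M,0,1)[0];c=max(c,key=cv2.contourArea);a=cv2.approxPolyDP(c,6,True).reshape(-1,2);print('stone poly',a.tolist(),onplane(a,.022,t,R)[:,:2].round(4).tolist())
# bread : grabs brown
roi=np.zeros_like(M);roi[115:215,225:330]=1
print(hsv[160,270],hsv[140,310],hsv[200,290],hsv[130,300],hsv[215,270])
E
```

```text
stone [ 18.  50. 200.] 0.0221 0.0279
peel [ 16.  114.  191.5] 0.0097 0.0008
peel2 [ 17. 110. 205.] 0.0096 0.0244
peel3 [ 16. 113. 195.] 0.0095 0.0223
bread [ 15. 121. 159.] 0.0198 0.0298
done [ 16. 108. 174.] 0.0332 0.0235
wt [ 19.  53. 169.] 0.0001 0.0279
wt2 [ 19.  53. 171.] 0.0001 0.0268
edge dir [ 0.965724   -0.25957102  0.5403879   0.04231466] ang -15.044609 [0.62112373 0.02037486] [0.4592443  0.05918852]
stone poly [[66, 0], [23, 104], [201, 206], [283, 73], [174, 0]] [[0.637, 0.2731], [0.5096, 0.3081], [0.4456, 0.07], [0.6354, 0.0196], [0.6721, 0.1591]]
[ 16 122 159] [ 16 123 131] [ 15 134 122] [ 16 114 192] [ 16 111 204]
```

```bash
python3 - <<'E'
from h import *
z=np.load('pics/w2.npz');p,d,t,R=[z[k] for k in'pdtR'];X=wpts(d,t,R)
ex=np.array([.2596,.9657,0]);ey=np.array([-.9657,.2596,0]);o=np.array([.5405,.0435,0])
q=(X-o);xs=q@ex
m=((X[...,2]>.015)&(X[...,2]<.026)&(xs<-.004)&(xs>-.15)).astype(np.uint8);m=cv2.morphologyEx(m,cv2.MORPH_OPEN,np.ones((3,3)))
n,lab=cv2.connectedComponents(m);c=max(cv2.findContours((lab==lab[165,276]).astype(np.uint8),0,1)[0],key=cv2.contourArea)
P=onplane(c.reshape(-1,2),.0205,t,R)-o;P=np.c_[P@ex,P@ey].astype(np.float32)
r=cv2.minAreaRect(P);print('bread in stone frame',r, cv2.boxPoints(r).round(4).tolist())
# brown-based
g=cv2.GaussianBlur(p,(3,3),0)
m2=((g[...,2]<175)).astype(np.uint8)
for nm,mm in(('V',m2),):
    rr=np.zeros_like(mm);cv2.fillPoly(rr,[np.array([(266,117),(326,148),(290,217),(229,184)])],1);mm=mm&rr
    c=max(cv2.findContours(mm,0,1)[0],key=cv2.contourArea);P=onplane(c.reshape(-1,2),.0205,t,R)-o;P=np.c_[P@ex,P@ey].astype(np.float32);print(cv2.minAreaRect(P))
D=((X[...,2]>.028)&(X[...,2]<.04)&(xs>0)&(xs<.26)&(abs(q@ey)<.12)).astype(np.uint8);D=cv2.morphologyEx(D,cv2.MORPH_OPEN,np.ones((3,3)))
c=max(cv2.findContours(D,0,1)[0],key=cv2.contourArea);P=onplane(c.reshape(-1,2),.031,t,R)-o;P=np.c_[P@ex,P@ey].astype(np.float32);r=cv2.minAreaRect(P);print('done',r,cv2.boxPoints(r).round(3).tolist())
E
```

```text
bread in stone frame ((-0.054211609065532684, 0.0028407759964466095), (0.07608234882354736, 0.08989199250936508), 5.118137359619141) [[-0.09610000252723694, 0.044199999421834946], [-0.08810000121593475, -0.04529999941587448], [-0.012299999594688416, -0.03849999979138374], [-0.0203000009059906, 0.050999999046325684]]
((-0.05694771185517311, -0.0010487698018550873), (0.08366136252880096, 0.09739868342876434), 5.041644096374512)
done ((0.1904434859752655, 0.02527046576142311), (0.09059567004442215, 0.07709403336048126), 81.60195922851562) [[0.1459999978542328, -0.014000000432133675], [0.22200000286102295, -0.02500000037252903], [0.23499999940395355, 0.06400000303983688], [0.1589999943971634, 0.07599999755620956]]
```

In the tool's units: 0.39 m is 0.65, -0.161 m is -0.2683.

Emit:
advance(
  offsets=[
    [[0,0,0,-0.2683,0.65,0.1333,1],[0,0,0,-0.2683,0.65,0.1333,1],[0,0,0,-0.2683,0.65,0.1333,1],[0,0,0,-0.2683,0.65,0.1333,1],[0,0,0,-0.2683,0.65,0.1333,1],[0,0,0,-0.2683,0.65,0.1333,1],[0,0,0,-0.2683,0.65,0.1333,1],[0,0,0,-0.2683,0.65,0.1333,1],[0,0,0,-0.2683,0.65,0.1333,1],[0,0,0,-0.2683,0.65,0.1333,1]],
  ],
)

```text
clock: 2.62
eef_pos: [0.4983, -0.382, 0.2224]
tool_rot: [0.0, 0.989, 0.147, 0.0]
wrist_force: [0.5, 0.7, 0.8]
grip_width: 0.998
grasp_force: 0.0
```

Emit:
advance(
  offsets=[
    [[0,0,0,-0.0133,0.0333,0.0067,1],[0,0,0,-0.0133,0.0333,0.0067,1],[0,0,0,-0.0133,0.0333,0.0067,1]],
  ],
)

```text
clock: 2.87
eef_pos: [0.4968, -0.4021, 0.2179]
tool_rot: [-0.0, 0.989, 0.146, -0.0]
wrist_force: [1.0, 0.3, 0.7]
grip_width: 0.999
grasp_force: 0.0
```

```bash
python3 - <<'E'
from h import *
t,R=tool();p,d=grab_frame('wrist');cv2.imwrite('pics/w3.png',p);np.savez('pics/w3',p=p,d=d,t=t,R=R)
E
```

```text
(no output)
```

View pics/w3.png

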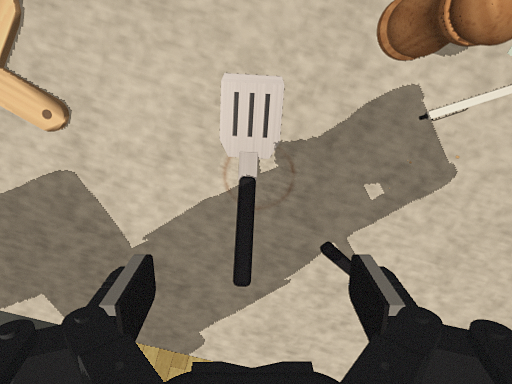

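The wrist view shows the turner's lip from (224,74) to (284,77). Its handle's centreline runs from (248,178) to (241,285), and the small turner's handle is at (335,250).

```bash
python3 - <<'E'
from h import *
z=np.load('pics/w3.npz');p,d,t,R=[z[k] for k in'pdtR'];X=wpts(d,t,R);hsv=cv2.cvtColor(p,cv2.COLOR_BGR2HSV)
S=hsv[...,1];V=hsv[...,2]
print(hsv[85,250],hsv[50,250],hsv[110,275])
m=np.zeros_like(S);m[65:150,210:295]=((S<32)&(V>120))[65:150,210:295];m=cv2.morphologyEx(m,cv2.MORPH_CLOSE,np.ones((9,9)))
c=max(cv2.findContours(m,0,1)[0],key=cv2.contourArea).reshape(-1,2);P=onplane(c,.002,t,R)[:,:2].astype(np.float32);r=cv2.minAreaRect(P);print('blade',r);b=cv2.boxPoints(r);print(b.round(4).tolist())
w=np.zeros_like(S);w[170:290,225:265]=(V<60)[170:290,225:265]
v,u=np.nonzero(w);Q=X[v,u];ok=(Q[:,2]>.012)&(Q[:,2]<.09);Q=Q[ok];v=v[ok]
mid=[]
for k in range(182,282,5):
    s=Q[v==k]; mid.append(s.mean(0) if len(s) else [np.nan]*3)
mid=np.array(mid);print(mid[::3].round(4).tolist());g=mid[~np.isnan(mid[:,0])]
l=cv2.fitLine(g.astype(np.float32),cv2.DIST_HUBER,0,1e-3,1e-3).ravel();print('handle',l, 'yaw',np.degrees(np.arctan2(l[1],l[0])))
E
```

```text
[ 14  31 214] [ 20  49 184] [ 16  31 206]
blade ((0.5429999828338623, -0.38721972703933716), (0.07710444927215576, 0.06345749646425247), 13.614761352539062)
[[0.49810001254081726, -0.36550000309944153], [0.5130000114440918, -0.4271000027656555], [0.5878999829292297, -0.4090000092983246], [0.5730000138282776, -0.3472999930381775]]
[[0.4778, -0.4038, 0.0249], [0.4643, -0.4063, 0.0331], [0.4509, -0.4089, 0.0406], [0.4383, -0.4127, 0.0481], [0.4257, -0.4161, 0.0556], [0.4134, -0.4189, 0.0632], [0.4013, -0.4216, 0.0707]]
handle [ 0.84286505  0.20149109 -0.49897885  0.44420728 -0.411354    0.04467535] yaw 13.444525
```

In the tool's units: 0.12 m is 0.2, -0.0403 m is -0.0672, 0.057 rad is 0.0363.

Emit:
advance(
  offsets=[
    [[0,0,0.0363,-0.0672,-0.01,0.05,0.5],[0,0,0.0363,-0.0672,-0.01,0.1167,0.5],[0,0,0.0363,-0.0672,-0.01,0.1833,0.5],[0,0,0.0363,-0.0672,-0.01,0.2,0.5],[0,0,0.0363,-0.0672,-0.01,0.2,0.5],[0,0,0.0363,-0.0672,-0.01,0.2,0.5]],
  ],
  grip_force=80,
)

```text
clock: 3.42
eef_pos: [0.459, -0.4066, 0.1]
tool_rot: [0.001, 0.993, 0.12, 0.0]
wrist_force: [0.3, -0.4, 1.0]
grip_width: 0.501
grasp_force: 0.0
```

```bash
python3 - <<'E'
from h import *
t,R=tool();print(t,R.round(4));yaw=np.arctan2(R[1,0],R[0,0]);print(np.degrees(yaw),R.T@(np.array([.4565,-.408,.010])-t))
E
```

```text
[ 0.45901858 -0.40661506  0.10003441] [[ 9.712e-01  2.384e-01  1.000e-03]
 [ 2.384e-01 -9.712e-01 -1.000e-03]
 [ 8.000e-04  1.200e-03 -1.000e+00]]
13.790447925281118 [-0.00284561  0.00063608  0.09003307]
```

In the tool's units: 0.09 m is 0.15, 0.08 m is 0.1333.

Emit:
advance(
  offsets=[
    [[0,0,0,-0.0047,0.001,0.05,0.5],[0,0,0,-0.0047,0.001,0.1,0.5],[0,0,0,-0.0047,0.001,0.1333,0.5],[0,0,0,-0.0047,0.001,0.15,0.5],[0,0,0,-0.0047,0.001,0.15,0.5],[0,0,0,-0.0047,0.001,0.15,0],[0,0,0,-0.0047,0.001,0.15,0],[0,0,0,-0.0047,0.001,0.15,0],[0,0,0,-0.0047,0.001,0.15,0],[0,0,0,-0.0047,0.001,0.15,0]],
  ],
  grip_force=80,
)

```text
clock: 4.25
eef_pos: [0.4566, -0.4088, 0.0106]
tool_rot: [0.001, 0.993, 0.12, 0.001]
wrist_force: [-1.1, 0.3, 7.7]
grip_width: 0.192
grasp_force: 77.9
```

Emit:
advance(
  offsets=[
    [[0,0,0,0,0,0,0],[0,0,0,0,0,0,0],[0,0,0,0,0,0,0]],
  ],
  grip_force=80,
)

```text
clock: 4.5
eef_pos: [0.4565, -0.4088, 0.0106]
tool_rot: [0.001, 0.993, 0.12, 0.001]
wrist_force: [0.3, 1.0, 7.2]
grip_width: 0.196
grasp_force: 77.9
```

In the tool's units: -0.08 m is -0.1333, -0.02 m is -0.0333.

Emit:
advance(
  offsets=[
    [[0,0,0,0,0,-0.0333,0],[0,0,0,0,0,-0.0833,0],[0,0,0,0,0,-0.1333,0],[0,0,0,0,0,-0.1333,0]],
  ],
  grip_force=80,
)

```text
clock: 4.83
eef_pos: [0.4576, -0.4099, 0.0956]
tool_rot: [0.004, 0.993, 0.12, 0.003]
wrist_force: [0.2, -1.0, -0.6]
grip_width: 0.199
grasp_force: 78.8
```

Emit:
advance(
  offsets=[
    [[0,0,-0.0764,0.0898,-0.05,0,0],[0,0,-0.1528,0.0898,-0.1,0,0],[0,0,-0.2292,0.0898,-0.15,0,0],[0,0,-0.3056,0.0898,-0.2,0,0],[0,0,-0.382,0.0898,-0.25,0,0],[0,0,-0.4584,0.0898,-0.2952,0,0],[0,0,-0.5348,0.0898,-0.2952,0,0],[0,0,-0.6112,0.0898,-0.2952,0,0],[0,0,-0.6799,0.0898,-0.2952,0,0],[0,0,-0.6799,0.0898,-0.2952,0,0]],
  ],
)

```text
clock: 5.67
eef_pos: [0.4662, -0.2231, 0.089]
tool_rot: [0.001, 0.792, 0.61, 0.0]
wrist_force: [0.1, -0.0, -1.6]
grip_width: 0.195
grasp_force: 78.6
```

Emit:
advance(
  offsets=[
    [[0,0,0,0,0,0,0],[0,0,0,0,0,0,0]],
  ],
)

```text
clock: 5.83
eef_pos: [0.466, -0.2233, 0.0885]
tool_rot: [0.0, 0.795, 0.607, 0.0]
wrist_force: [-0.4, -0.1, -1.9]
grip_width: 0.194
grasp_force: 78.6
```

```bash
python3 - <<'E'
from h import *
t,R=tool();print(t,R.round(4),np.degrees(np.arctan2(R[1,0],R[0,0])),sensors.read_state()['joint_positions'].round(3))
p,d=grab_frame('wrist');cv2.imwrite('pics/w4.png',p);np.savez('pics/w4',p=p,d=d,t=t,R=R)
E
```

```text
[ 0.46600825 -0.22326896  0.08852734] [[ 2.637e-01  9.646e-01  6.000e-04]
 [ 9.646e-01 -2.637e-01 -3.000e-04]
 [-2.000e-04  6.000e-04 -1.000e+00]] 74.71132388529325 [-0.518  0.395  1.755  0.     0.99  -0.251]
```

View pics/w4.png

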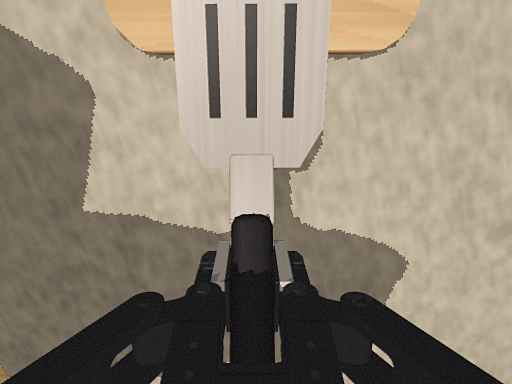

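The wrist view shows the blade held straight, from about (175,0) to (328,0) at the top with its rear at row 165. The lip is outside the frame. I'll check the blade plane with the depth image.

```bash
python3 - <<'E'
from h import *
z=np.load('pics/w4.npz');p,d,t,R=[z[k] for k in'pdtR'];X=(wpts(d,t,R)-t)@R
Q=np.vstack([X[5:150,225:240].reshape(-1,3),X[5:150,262:277].reshape(-1,3),X[5:120,190:203].reshape(-1,3),X[5:120,304:315].reshape(-1,3)])
Q=Q[abs(Q[:,2]-.009)<.01];A=np.c_[Q[:,:2],np.ones(len(Q))];s=np.linalg.lstsq(A,Q[:,2],rcond=None)[0]
print('top plane in tool z = a x + b y + c',s,'res',(A@s-Q[:,2]).std(),'at lip underside',s@[.1275,0,1]+.0015, 'x range',Q[:,0].min(),Q[:,0].max())
# edges at some rows
hsv=cv2.cvtColor(p,cv2.COLOR_BGR2HSV)
for v in(60,100): 
    m=np.nonzero(hsv[v,:,1]<40)[0];m=m[(m>150)&(m<350)];print(v,m.min(),m.max(),X[v,m.min()+3],X[v,m.max()-3])
E
```

```text
top plane in tool z = a x + b y + c [0.00305386 0.00142322 0.00888191] res 0.0006601862530221293 at lip underside 0.010771279364040369 x range 0.04982877893760448 0.10869628550590955
60 175 326 [ 0.08781054 -0.02983833  0.00952898] [0.08783693 0.03114698 0.00933411]
100 178 324 [ 0.07159489 -0.02939035  0.00841847] [0.07156236 0.03145523 0.00989193]
```

In the tool's units: 0.047 m is 0.0783, 0.025 m is 0.0417, -0.07 rad is -0.0446.

```bash
cat >> h.py <<'E'
ex=np.array([.2596,.9657,0]);ey=np.array([-.9657,.2596,0]);o=np.array([.5405,.0435,0])
def lip():
    t,R=tool();s=sensors.read_state();L=t+R@[.1275,.0008,.0108]-o
    pitch=np.arcsin(-R[2,0]);f=np.array(s['wrist_force'])
    print('lip xs %.4f ys %.4f z %.4f pitch %.3f yawrel %.2f'%(L@ex,L@ey,L[2],pitch,np.degrees(np.arctan2(R[1,0],R[0,0]))-74.96),'F xs,ys,z',np.round([f@ex,f@ey,f[2]],1),'t',s['clock'].__round__(2))
E
```

Emit:
advance(
  offsets=[
    [[0,-0.0446,0,0.0167,0,0.0333,0],[0,-0.0446,0,0.0417,0,0.0583,0],[0,-0.0446,0,0.0417,0,0.075,0],[0,-0.0446,0,0.0417,0,0.0783,0],[0,-0.0446,0,0.0417,0,0.0783,0],[0,-0.0446,0,0.0417,0,0.0783,0]],
  ],
)

```text
clock: 6.38
eef_pos: [0.4726, -0.1998, 0.0418]
tool_rot: [0.022, 0.794, 0.607, -0.028]
wrist_force: [0.4, -0.8, -2.1]
grip_width: 0.198
grasp_force: 78.6
```

```bash
python3 -c 'from h import *;lip()'
```

```text
lip xs -0.1261 ys 0.0014 z 0.0221 pitch 0.070 yawrel -0.11 F xs,ys,z [-0.7 -0.6 -2.1] t 6.38
```

In the tool's units: 0.011 m is 0.0183, 0.009 m is 0.015.

Emit:
advance(
  offsets=[
    [[0,0,0,0,0,0.0083,0],[0,0,0,0,0,0.015,0],[0,0,0,0,0,0.0183,0],[0,0,0,0,0,0.0183,0],[0,0,0,0,0,0.0183,0]],
  ],
)

```text
clock: 6.8
eef_pos: [0.4721, -0.1998, 0.0302]
tool_rot: [0.021, 0.793, 0.608, -0.028]
wrist_force: [-0.3, -0.8, -1.5]
grip_width: 0.195
grasp_force: 78.6
```

```bash
python3 -c 'from h import *;lip()'
```

```text
lip xs -0.1263 ys 0.0020 z 0.0105 pitch 0.070 yawrel -0.04 F xs,ys,z [-0.9  0.1 -1.5] t 6.8
```

Emit:
advance(
  offsets=[
    [[0,0,0,0,0,0.0008,0],[0,0,0,0,0,0.0017,0],[0,0,0,0,0,0.0017,0]],
  ],
)

```text
clock: 7.05
eef_pos: [0.4722, -0.1998, 0.0293]
tool_rot: [0.021, 0.793, 0.608, -0.028]
wrist_force: [-0.6, -1.5, 0.7]
grip_width: 0.195
grasp_force: 78.6
```

```bash
python3 -c 'from h import *;lip()'
```

```text
lip xs -0.1263 ys 0.0019 z 0.0096 pitch 0.070 yawrel -0.03 F xs,ys,z [-1.6  0.2  0.7] t 7.05
```

Emit:
advance(
  offsets=[
    [[0,0,0,0,0,0.0008,0],[0,0,0,0,0,0.0008,0]],
  ],
)

```text
clock: 7.22
eef_pos: [0.4723, -0.2, 0.0289]
tool_rot: [0.021, 0.793, 0.608, -0.028]
wrist_force: [0.1, -0.8, 1.2]
grip_width: 0.193
grasp_force: 78.7
```

```bash
python3 -c 'from h import *;lip()'
```

```text
lip xs -0.1264 ys 0.0018 z 0.0092 pitch 0.070 yawrel -0.03 F xs,ys,z [-0.8 -0.3  1.2] t 7.22
```

Emit:
advance(
  offsets=[
    [[0,0,0,0.0083,0,-0.001,0],[0,0,0,0.0167,0,-0.0015,0],[0,0,0,0.025,0,-0.002,0],[0,0,0,0.0333,0,-0.0027,0],[0,0,0,0.0417,0,-0.0032,0],[0,0,0,0.05,0,-0.0038,0],[0,0,0,0.0583,0,-0.0043,0],[0,0,0,0.0583,0,-0.0043,0]],
  ],
)

```text
clock: 7.88
eef_pos: [0.4815, -0.165, 0.0288]
tool_rot: [0.021, 0.793, 0.608, -0.028]
wrist_force: [-0.1, 0.7, 1.2]
grip_width: 0.196
grasp_force: 78.9
```

```bash
python3 -c 'from h import *;lip()'
```

```text
lip xs -0.0902 ys 0.0021 z 0.0092 pitch 0.070 yawrel 0.01 F xs,ys,z [0.6 0.2 1.2] t 7.88
```

Emit:
advance(
  offsets=[
    [[0,0,0,0.0033,0,-0.0002,0],[0,0,0,0.0067,0,-0.0005,0],[0,0,0,0.01,0,-0.0007,0],[0,0,0,0.0133,0,-0.0008,0],[0,0,0,0.0167,0,-0.0012,0],[0,0,0,0.0167,0,-0.0012,0]],
  ],
)

```text
clock: 8.38
eef_pos: [0.484, -0.1559, 0.0289]
tool_rot: [0.021, 0.793, 0.608, -0.028]
wrist_force: [1.1, 0.7, 0.2]
grip_width: 0.197
grasp_force: 78.9
```

```bash
python3 -c '
from h import *;lip()
p,d=grab_frame("side");cv2.imwrite("pics/s5.png",cv2.resize(p[155:260,220:360],None,fx=5,fy=5));p,d=grab_frame("top");cv2.imwrite("pics/t5.png",p[150:250,150:310])'
```

```text
lip xs -0.0808 ys 0.0020 z 0.0092 pitch 0.070 yawrel -0.02 F xs,ys,z [ 1.  -0.9  0.2] t 8.38
```

In the tool's units: 0.008 m is 0.0133, 0.006 m is 0.01.

Emit:
advance(
  offsets=[
    [[0,0,0,0.0033,0,-0.0002,0],[0,0,0,0.0067,0,-0.0005,0],[0,0,0,0.01,0,-0.0007,0],[0,0,0,0.0133,0,-0.0008,0],[0,0,0,0.0133,0,-0.0008,0]],
  ],
)

```text
clock: 8.9
eef_pos: [0.4861, -0.1482, 0.0288]
tool_rot: [0.021, 0.793, 0.608, -0.028]
wrist_force: [1.0, -0.0, 1.7]
grip_width: 0.196
grasp_force: 78.9
```

```bash
python3 -c 'from h import *;lip()'
```

```text
lip xs -0.0728 ys 0.0020 z 0.0091 pitch 0.070 yawrel -0.02 F xs,ys,z [ 0.2 -1.   1.7] t 8.9
```

Emit:
advance(
  offsets=[
    [[0,0,0,0.0033,0,-0.0002,0],[0,0,0,0.0067,0,-0.0005,0],[0,0,0,0.01,0,-0.0007,0],[0,0,0,0.0133,0,-0.0008,0],[0,0,0,0.0167,0,-0.0012,0],[0,0,0,0.0167,0,-0.0012,0]],
  ],
)

```text
clock: 9.4
eef_pos: [0.4887, -0.1384, 0.0288]
tool_rot: [0.021, 0.793, 0.608, -0.028]
wrist_force: [1.1, 0.8, 1.2]
grip_width: 0.196
grasp_force: 78.8
```

```bash
python3 -c '
from h import *;lip()
p,d=grab_frame("side");cv2.imwrite("pics/s5.png",cv2.resize(p[155:260,220:360],None,fx=5,fy=5,interpolation=2))
p,d=grab_frame("top");X=pts(d,calibration("top"));m=(X[...,2]>-1)
np.savez("pics/t5",p=p,d=d)'
```

```text
lip xs -0.0627 ys 0.0020 z 0.0091 pitch 0.070 yawrel -0.01 F xs,ys,z [ 1.  -0.8  1.2] t 9.4
```

View pics/s5.png

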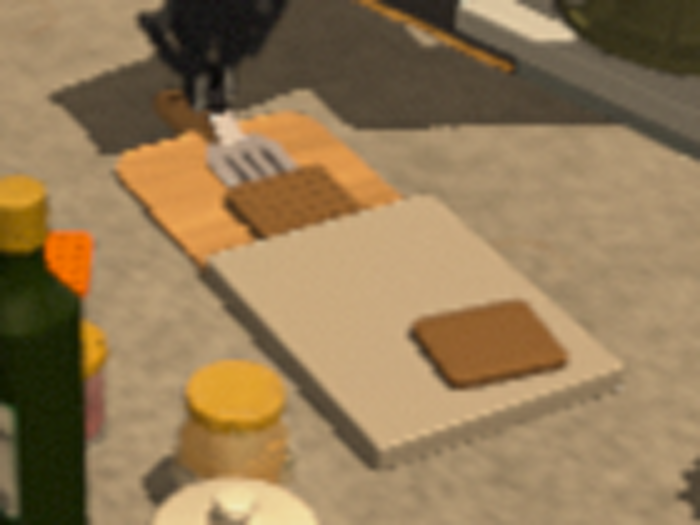

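The side view shows the crispbread at (290,200) squared up against the stone, with the turner's lip under its near edge at (235,180). Next I'll tip it along an arc about the far edge.

In the tool's units: -0.0402 m is -0.067, -0.0358 m is -0.0597.

Emit:
advance(
  offsets=[
    [[0,0,0,0.0025,0,-0.009,0],[0,0,0,0.0032,0,-0.018,0],[0,0,0,0.0045,0,-0.0267,0],[0,0,0,0.0065,0,-0.0353,0],[0,0,0,0.0093,0,-0.0438,0],[0,0,0,0.0128,0,-0.0518,0],[0,0,0,0.017,0,-0.0597,0],[0,0,0,0.022,0,-0.067,0],[0,0,0,0.022,0,-0.067,0]],
  ],
)

```text
clock: 10.25
eef_pos: [0.4932, -0.1229, 0.0689]
tool_rot: [0.022, 0.793, 0.608, -0.027]
wrist_force: [-0.6, -0.1, -1.9]
grip_width: 0.193
grasp_force: 78.6
```

```bash
python3 -c '
from h import *;lip()
p,d=grab_frame("side");cv2.imwrite("pics/s6.png",cv2.resize(p[155:225,230:330],None,fx=6,fy=6,interpolation=2))'
```

```text
lip xs -0.0466 ys 0.0017 z 0.0492 pitch 0.070 yawrel -0.01 F xs,ys,z [-0.3  0.6 -1.9] t 10.25
```

View pics/s6.png

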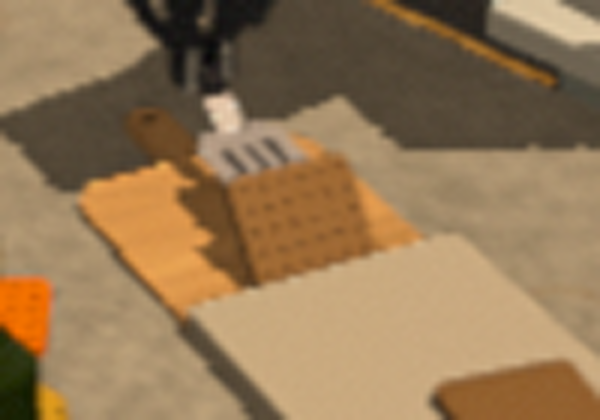

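The side view shows the crispbread tipped up about 40° on the lip, its far edge held against the stone at (310,275).

Careful with the scale: shifts go in shares of 0.6 m and turns go in shares of 90 degrees. That gives: 0.034 m is 0.0567, 0.0241 m is 0.0402.

Emit:
advance(
  offsets=[
    [[0,0,0,0.0037,0,-0.0108,0],[0,0,0,0.0083,0,-0.017,0],[0,0,0,0.0128,0,-0.0232,0],[0,0,0,0.0192,0,-0.0273,0],[0,0,0,0.0255,0,-0.0315,0],[0,0,0,0.0328,0,-0.0342,0],[0,0,0,0.0402,0,-0.0367,0],[0,0,0,0.0483,0,-0.0382,0],[0,0,0,0.0567,0,-0.0395,0],[0,0,0,0.0567,0,-0.0395,0]],
  ],
)

```text
clock: 11.13
eef_pos: [0.5022, -0.0882, 0.0892]
tool_rot: [0.021, 0.793, 0.608, -0.028]
wrist_force: [0.1, -0.1, -1.2]
grip_width: 0.193
grasp_force: 78.6
```

```bash
python3 -c '
from h import *;lip()
p,d=grab_frame("side");cv2.imwrite("pics/s7.png",cv2.resize(p[155:225,230:330],None,fx=6,fy=6,interpolation=2))'
```

```text
lip xs -0.0107 ys 0.0021 z 0.0696 pitch 0.070 yawrel 0.01 F xs,ys,z [-0.1 -0.1 -1.2] t 11.13
```

Now push it over, 23 mm further forward (dz -0.0016 keeps it level).

In the tool's units: 0.028 m is 0.0467, -0.0016 m is -0.0027.

Emit:
advance(
  offsets=[
    [[0,0,0,0.005,0,-0.0003,0],[0,0,0,0.01,0,-0.0007,0],[0,0,0,0.015,0,-0.001,0],[0,0,0,0.02,0,-0.0013,0],[0,0,0,0.025,0,-0.0017,0],[0,0,0,0.03,0,-0.0022,0],[0,0,0,0.0383,0,-0.0027,0],[0,0,0,0.0467,0,-0.0033,0],[0,0,0,0.0467,0,-0.0033,0],[0,0,0,0.0467,0,-0.0033,0]],
  ],
)

```text
clock: 12.02
eef_pos: [0.5093, -0.0616, 0.0893]
tool_rot: [0.021, 0.793, 0.608, -0.028]
wrist_force: [0.2, 0.4, -1.2]
grip_width: 0.199
grasp_force: 78.6
```

```bash
python3 -c '
from h import *;lip()
p,d=grab_frame("side");cv2.imwrite("pics/s8.png",cv2.resize(p[155:225,230:330],None,fx=6,fy=6,interpolation=2))'
```

```text
lip xs 0.0168 ys 0.0020 z 0.0696 pitch 0.070 yawrel 0.01 F xs,ys,z [ 0.4 -0.1 -1.2] t 12.02
```

View pics/s8.png

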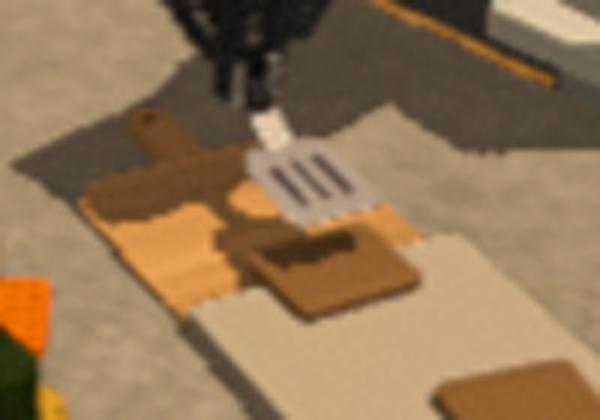

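The side view shows the crispbread turned over, plain side up, on the stone's edge at (335,270), with its near side overhanging the peel.

In the tool's units: -0.07 m is -0.1167, -0.04 m is -0.0667.

Emit:
advance(
  offsets=[
    [[0,0,0,-0.0333,0,0.0023,0],[0,0,0,-0.0667,0,0.0047,0],[0,0,0,-0.1167,0,0.0082,0],[0,0,0,-0.1167,0,0.0082,0],[0,0,0,-0.1167,0,0.0082,0]],
  ],
)

```text
clock: 12.48
eef_pos: [0.4907, -0.1308, 0.0893]
tool_rot: [0.021, 0.794, 0.607, -0.028]
wrist_force: [-0.2, 0.5, -1.0]
grip_width: 0.197
grasp_force: 78.6
```

```bash
python3 -c '
from h import *;lip()
for n in ("side","top"):
    p,d=grab_frame(n);X=pts(d,calibration(n));q=X-o;xs=q@ex;ys=q@ey;Z=X[...,2]
    hsv=cv2.cvtColor(p,cv2.COLOR_BGR2HSV)
    m=(Z>.027)&(Z<.045)&(xs>-.03)&(xs<.11)&(abs(ys)<.08)&((hsv[...,1]>95))
    P=np.c_[xs[m],ys[m]].astype(np.float32);print(n,m.sum(),cv2.minAreaRect(P),np.median(Z[m]),np.polyfit(P[:,0],Z[m],1),np.median(Z[(xs>.1)&(xs<.14)&(abs(ys)<.08)]))
'
```

```text
lip xs -0.0548 ys 0.0017 z 0.0697 pitch 0.070 yawrel -0.17 F xs,ys,z [ 0.4  0.3 -1. ] t 12.48
side 290 ((0.01180896908044815, -0.0017046444118022919), (0.09087393432855606, 0.08218865841627121), 89.47034454345703) 0.03255069571198861 [-0.02274388  0.03280116] 0.022122486856271058
top 499 ((0.01648934930562973, 0.0005976855754852295), (0.07604703307151794, 0.09015168249607086), 0.30111515522003174) 0.0339549097161673 [0.00241232 0.03397336] 0.023532523615343953
```

In the tool's units: 0.0431 m is 0.0718, 0.003 m is 0.005.

Emit:
advance(
  offsets=[
    [[0,0,0,0.0017,0,0.025,0],[0,0,0,0.0033,0,0.05,0],[0,0,0,0.005,0,0.0667,0],[0,0,0,0.005,0,0.0718,0],[0,0,0,0.005,0,0.0718,0],[0,0,0,0.005,0,0.0718,0]],
  ],
)

```text
clock: 13.08
eef_pos: [0.4914, -0.1295, 0.0465]
tool_rot: [0.021, 0.793, 0.608, -0.028]
wrist_force: [-0.1, 0.2, -1.4]
grip_width: 0.196
grasp_force: 78.7
```

```bash
python3 -c 'from h import *;lip()'
```

```text
lip xs -0.0534 ys 0.0017 z 0.0268 pitch 0.070 yawrel -0.01 F xs,ys,z [ 0.2  0.2 -1.4] t 13.08
```

Emit:
advance(
  offsets=[
    [[0,0,0,0.0167,0,-0.0012,0],[0,0,0,0.0333,0,-0.0023,0],[0,0,0,0.0417,0,-0.0028,0],[0,0,0,0.05,0,-0.0035,0],[0,0,0,0.0583,0,-0.004,0],[0,0,0,0.0667,0,-0.0047,0],[0,0,0,0.075,0,-0.0052,0],[0,0,0,0.075,0,-0.0052,0]],
  ],
)

```text
clock: 13.75
eef_pos: [0.503, -0.0854, 0.0461]
tool_rot: [0.021, 0.793, 0.608, -0.028]
wrist_force: [-0.0, -0.8, -1.3]
grip_width: 0.196
grasp_force: 78.6
```

```bash
python3 -c 'from h import *;lip()'
```

```text
lip xs -0.0078 ys 0.0020 z 0.0264 pitch 0.070 yawrel 0.00 F xs,ys,z [-0.8 -0.2 -1.3] t 13.75
```

Force is low, so I'll push on 38 mm at about 5 mm per row and check.

In the tool's units: 0.038 m is 0.0633, 0.037 m is 0.0617.

Emit:
advance(
  offsets=[
    [[0,0,0,0.0083,0,-0.0005,0],[0,0,0,0.0167,0,-0.0012,0],[0,0,0,0.025,0,-0.0017,0],[0,0,0,0.0333,0,-0.0023,0],[0,0,0,0.0417,0,-0.0028,0],[0,0,0,0.05,0,-0.0035,0],[0,0,0,0.0567,0,-0.004,0],[0,0,0,0.0617,0,-0.0043,0],[0,0,0,0.0633,0,-0.0045,0],[0,0,0,0.0633,0,-0.0045,0]],
  ],
)

```text
clock: 14.58
eef_pos: [0.5127, -0.0492, 0.0461]
tool_rot: [0.021, 0.793, 0.608, -0.028]
wrist_force: [0.1, -0.3, -1.3]
grip_width: 0.197
grasp_force: 78.7
```

```bash
cat >> h.py <<'E'
def bread():
    p,d=grab_frame("top");X=pts(d,calibration("top"));q=X-o;xs=q@ex;ys=q@ey;Z=X[...,2]
    hsv=cv2.cvtColor(p,cv2.COLOR_BGR2HSV)
    m=((Z>.028)&(Z<.045)&(xs>-.03)&(xs<.135)&(abs(ys)<.09)&((hsv[...,1]>95))).astype(np.uint8)
    m=m.astype(bool);P=np.c_[xs[m],ys[m]].astype(np.float32);print(m.sum(),cv2.minAreaRect(P),np.median(Z[m]),np.polyfit(P[:,0],Z[m],1))
E
python3 -c 'from h import *;lip();bread()'
```

```text
lip xs 0.0297 ys 0.0019 z 0.0264 pitch 0.070 yawrel -0.01 F xs,ys,z [-0.3 -0.2 -1.3] t 14.58
492 ((0.07062584161758423, 0.0005738325417041779), (0.07788997143507004, 0.09020522236824036), 0.4583006799221039) 0.034118458823360086 [0.00717866 0.03386356]
```

In the tool's units: -0.0833 m is -0.1388, -0.0443 m is -0.0738, 0.07 rad is 0.0446.

Emit:
advance(
  offsets=[
    [[0,0,0,-0.0333,0,0.0023,0],[0,0,0,-0.0667,0,0.0047,0],[0,0,0,-0.1,0,0.007,0],[0,0.0446,0,-0.1388,0,-0.05,0],[0,0.0446,0,-0.1388,0,-0.0738,0],[0,0.0446,0,-0.1388,0,-0.0738,0],[0,0.0446,0,-0.1388,0,-0.0738,0]],
  ],
)

```text
clock: 15.22
eef_pos: [0.4919, -0.127, 0.0963]
tool_rot: [0.001, 0.794, 0.608, 0.0]
wrist_force: [-0.4, 0.3, -2.1]
grip_width: 0.194
grasp_force: 78.8
```

```bash
python3 - <<'E'
from h import *
lip();t,R=tool();print(t,R.round(3),R.T@(np.array([.4565,-.4088,.09])-t),np.radians(np.degrees(np.arctan2(R[1,0],R[0,0]))-13.79))
E
```

```text
lip xs -0.0498 ys 0.0017 z 0.0855 pitch 0.000 yawrel -0.08 F xs,ys,z [ 0.2  0.5 -2.1] t 15.22
[ 0.49191126 -0.12698962  0.0963433 ] [[ 0.261  0.965  0.001]
 [ 0.965 -0.261 -0.001]
 [-0.     0.001 -1.   ]] [-0.28128649  0.03933036  0.00650551] 1.0661649411255616
```

In the tool's units: -0.2813 m is -0.4688, -0.245 m is -0.4083, 1.066 rad is 0.6786.

Emit:
advance(
  offsets=[
    [[0,0,0.0764,-0.0583,0.0067,0,0],[0,0,0.1528,-0.1167,0.0133,0,0],[0,0,0.2292,-0.175,0.02,0,0],[0,0,0.3056,-0.2333,0.03,0,0],[0,0,0.382,-0.2917,0.04,0,0],[0,0,0.4584,-0.35,0.05,0,0],[0,0,0.5348,-0.4083,0.0583,0,0],[0,0,0.6112,-0.4688,0.0655,0.0108,0],[0,0,0.6786,-0.4688,0.0655,0.0108,0],[0,0,0.6786,-0.4688,0.0655,0.0108,0]],
  ],
)

```text
clock: 16.05
eef_pos: [0.4558, -0.4087, 0.087]
tool_rot: [-0.001, 0.993, 0.117, -0.001]
wrist_force: [-0.6, 0.0, -1.5]
grip_width: 0.198
grasp_force: 78.8
```

Emit:
advance(
  offsets=[
    [[0,0,0,0,0,0.05,0],[0,0,0,0,0,0.1,0],[0,0,0,0,0,0.12,0],[0,0,0,0,0,0.12,0],[0,0,0,0,0,0.12,0],[0,0,0,0,0,0.12,0]],
  ],
)

```text
clock: 16.55
eef_pos: [0.4575, -0.4086, 0.0191]
tool_rot: [0.001, 0.993, 0.121, 0.001]
wrist_force: [0.0, 0.3, -1.0]
grip_width: 0.193
grasp_force: 78.8
```

```bash
python3 -c 'from h import *;lip();print(tool())'
```

```text
lip xs -0.3970 ys -0.1491 z 0.0085 pitch -0.001 yawrel -61.01 F xs,ys,z [ 0.3  0.  -1. ] t 16.55
(array([ 0.45751523, -0.4085706 ,  0.01913786]), array([[ 9.70490501e-01,  2.41135611e-01,  1.34326224e-03],
       [ 2.41137420e-01, -9.70489969e-01, -1.40196029e-03],
       [ 9.65559974e-04,  1.68449994e-03, -9.99998115e-01]]))
```

In the tool's units: 0.0084 m is 0.014, 0.0078 m is 0.013.

Emit:
advance(
  offsets=[
    [[0,0,0,0,0,0.0067,0],[0,0,0,0,0,0.0108,0],[0,0,0,0,0,0.013,0],[0,0,0,0,0,0.014,0],[0,0,0,0,0,0.014,0],[0,0,0,0,0,0.014,0]],
  ],
)

```text
clock: 17.05
eef_pos: [0.4568, -0.4088, 0.0106]
tool_rot: [0.0, 0.993, 0.121, 0.0]
wrist_force: [-5.4, 4.0, 10.8]
grip_width: 0.196
grasp_force: 80.6
```

Emit:
advance(
  offsets=[
    [[0,0,0,0,0,0,0.5],[0,0,0,0,0,0,0.5],[0,0,0,0,0,0,0.5],[0,0,0,0,0,0,0.5],[0,0,0,0,0,0,0.5],[0,0,0,0,0,0,0.5]],
  ],
)

```text
clock: 17.55
eef_pos: [0.4567, -0.4085, 0.0091]
tool_rot: [-0.0, 0.993, 0.121, -0.0]
wrist_force: [0.1, -0.4, -0.1]
grip_width: 0.501
grasp_force: 0.0
```

Emit:
advance(
  offsets=[
    [[0,0,0,0,0,-0.0333,0.5],[0,0,0,0,0,-0.1,0.5],[0,0,0,0,0,-0.1667,0.5],[0,0,0,0,0,-0.2333,0.5],[0,0,0,0,0,-0.3,0.5],[0,0,0,0,0,-0.3333,0.5],[0,0,0,0,0,-0.3333,0.5],[0,0,0,0,0,-0.3333,0.5]],
  ],
)

```text
clock: 18.22
eef_pos: [0.4568, -0.4086, 0.2101]
tool_rot: [0.001, 0.993, 0.121, 0.001]
wrist_force: [0.1, -0.3, -0.5]
grip_width: 0.501
grasp_force: 0.0
```

```bash
python3 - <<'E'
from h import *
bread();t,R=tool();p,d=grab_frame('wrist');cv2.imwrite('pics/w9.png',p);X=wpts(d,t,R);hsv=cv2.cvtColor(p,cv2.COLOR_BGR2HSV)
m=(hsv[...,1]<30)&(hsv[...,2]>120)&(X[...,2]<.01)&(abs(X[...,0]-.55)<.06)&(abs(X[...,1]+.39)<.05);print(m.sum(),X[m].min(0),X[m].max(0),np.median(X[m][:,2]))
E
```

```text
489 ((0.07080210000276566, 0.0005533061921596527), (0.09091882407665253, 0.07700596004724503), 88.86389923095703) 0.03409218337646835 [-0.00174625  0.03429014]
4196 [ 0.49079245 -0.4243764  -0.00133668] [ 0.58699701 -0.3494418   0.00924899] 0.0020021450957309617
```

View pics/w9.png

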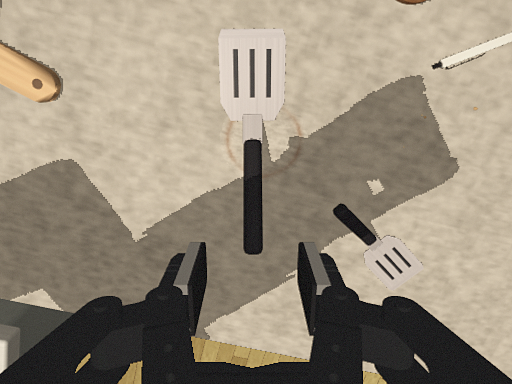

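The wrist view shows the turner flat on the worktop, blade at (252,75) and handle at (253,195), clear of the peel. The crispbread's centre measures 71 mm in from the stone's edge, and it lies square and flat.

```bash
python3 -c 'from h import *;print(job.finish_job())'
```

```text
the job is handed in; nothing more can be done
None
```

The job is handed in, though it returned no verdict: the crispbread lies pricked face down and flat on the stone, its centre about 71 mm in from the edge, and the turner lies flat on the worktop off the peel and stone.

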